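Press the hub cap of a plant-trolley wheel home with the seating tool

TASK

One of the two trolley wheels has a bearing cap that still stands well proud of its hub. Take the seating tool by its wooden handle, set it squarely over the cap and press straight down until the cap clicks home and stops dead, keep it firmly pressed for about a second without ramming it (the cap dents), then stand the tool upright back in the round recess of its wooden block and let go. Touch the cap with nothing but the tool, and leave the finished wheel and the things lying about alone.

Things in the scene. Friction and masses are not known exactly. Their poses are not given: they have to be found in the camera images.
- wheel: Trolley wheel to be finished, lying flat in a wooden cradle fixed to the bench: black tyre 125 mm across, its top 51 mm above this origin; in its middle an aluminium hub boss 62 mm across with its flat face 62 mm above this origin. Origin on the wheel's axis, z up. Cradle heights differ, so this origin lies 0 to 14 mm above the bench. It does not give or move.
- seat (a point): Centre of the hub's flat top face, z up. In the bore below, light catches hold the started cap (about 3 N to pass), then it slides freely until it meets the main catches (about 8 to 13 N to pass, then it clicks) and at once a hard stop. Catches and stop sit on a bearing whose depth cannot be seen and differs: home, the flange's underside ends 1 to 9 mm above this face.
- cap: Plain steel bearing cap, loose, 0.09 kg, started in the hub with its flange about 21 mm above the hub face. Origin at the centre of the flange's underside, z up along its axis. Flange 52 mm across, 4 mm thick; below it a ridged plug and a stem in the bore. Once home it must be kept pressed with at least 15 N for half a second; more than 40 N dents it.
- seat_tool: Seating tool, a turned upright piece 105 mm tall, 0.25 to 0.5 kg: steel sleeve 40 mm across up to 45 mm, above it a dark wooden handle 26 mm across up to 105 mm. Origin at the centre of its foot, z up to the handle. A round recess in the foot, 26 mm across and 15 mm deep, goes over the cap's knob, so that the rim bears on the flange. Starts standing in the tool block.
- tool_block: Wooden block 90 x 90 x 22 mm fixed on the bench. Origin at the centre of its underside. In its top a round recess 49 mm across and 10 mm deep (floor 12 mm above the origin), in which the seating tool stands.
- wheel_done: The finished wheel, the same as the other but with its cap already home (flange underside 5 mm above its hub face, flange top 71 mm above its origin). Origin as for the other wheel. Leave it alone.
- pot: Empty terracotta pot, 90 mm across, 85 mm high, origin under its centre. Leave it alone.
- tin: Closed round metal tin, 60 mm across, 60 mm high, origin under its centre. Leave it alone.
- wrench: Steel wrench 160 mm long lying flat. Leave it alone.
- cap_knob (a point): Top of the blunt knob in the middle of the cap, 12 mm above the cap's origin (8 mm above the flange's top); the knob is 20 mm across at its foot and 12 mm at its top.
There are look-alikes about, which are no part of the job. There is more than one size of the seat_tool; the job needs the smaller. What is shaped like the cap but turquoise is not meant.

How it is judged:
By the outcome, as a careful person would: the job done as asked, in the order asked, and still so for the second after the job is handed in, with the robot touching nothing.
It also fails if it takes over 48 s, if anything falls off the work surface, if the arm or the gripper's body presses on something with over 40 N, if the wrist force passes 120 N, or if a joint passes its speed limit or range.

ROBOT

A 6-joint arm with a two-finger parallel gripper is mounted at the origin on the work surface. World frame = base frame: x ahead of the robot, y to its left, z up, the work surface at z = 0. Lengths are in m, angles in rad, forces in N, time in s.
With the tool pointing down it reaches from about 0.375 to 0.9 m from the base axis. Payload 3.1 kg.
Tool frame: the origin (TCP) lies midway between the tips of the shut fingers; the grasp point (between the pads) lies 19 mm behind it; z points along the fingers, y is the direction in which the jaws open and shut (so a half turn about z gives the same grasp; the last joint's range is limited). The gripper opens to 87 mm and grips with 3 to 60 N. Pads are 19 mm wide; open, the fingers measure 117 mm over their backs; the gripper's body (75 mm by 190 mm) begins 51 mm behind the grasp point.
Start: joints at [1.022, 0.527, 1.433, -0, 1.181, -0.178], TCP at [0.226, 0.583, 0.183] pointing down, gripper open.
Joint ranges: [-3.08, 3.08], [-0.75, 2.2], [0.22, 2.44], [-1.43, 4.57], [0, 2.65], [-2.85, 2.85]. Speed limits (rad/s): [2.79, 2.79, 3.14, 3.14, 3.14, 3.14].

INTERFACE

Orientations are given as a unit quaternion [w, x, y, z].
In Python, from plant import env, eyes gives the robot as it stands.
- The arm moves only by the tool play_rows, never from a script. Its argument "increments" is a list of rows, each an object with "xyz": the shift along the world's x, y, z in units of 0.025 m (1.0 is 0.025 m), a list of three; "delta_rot": the turn, a rotation vector about the world's x, y, z in units of 0.12 rad (1.0 is 0.12 rad), a list of three. In form: [{"xyz": [tx, ty, tz], "delta_rot": [rx, ry, rz]}, ...]. A call has 1 to 12 rows; each row shifts and turns the pose as measured when the row begins; what a row does not reach is not made up. A row lasts 1/12 s, in which the tool goes at most 41.7 mm and 7.16 degrees, less where a joint would pass 70% of its speed; a pose out of reach is approached as far as the arm can. A call with a number of a shift or a turn outside -1 to 1 is refused whole. A call with a gripper value outside its range is refused whole. "fingers" is the closure in counts, from 0 (fully open) to 255 (shut), set as the call begins (left out, the last holds). The fingers move at their own pace and stop on an object; the grip force is fixed at half the most. Time passes only in rows, so rows that do not move let the fingers close. It gives the time, the measured TCP pose, the force and the opening at its end, in the units of the state.
- env.get_obs(): the state, without advancing time (a new reading comes with each control period).
- eyes.capture(name): name is "scene" or "top"; returns the picture (480x640x3 uint8, red, green, blue); there is no depth.
- eyes.camera_params(name): a dict with "intrinsics" (3x3 intrinsics, pixels), "extrinsics" (4x4, takes a point from world to camera coordinates). Camera axes: x right, y down, z forward; pixel columns grow to the right and rows downward; lengths in m; the calibration is good to about 2 mm. A picture is of the moment at which its call begins. camera_params takes no time and is no camera call.
- env.finish_job(): hands the job in, once; it reports no verdict.
The state is a dict: "time_s": time; "joint_positions": joint angles; "qvel": joint speeds; "tau": joint torques, N m; "eef_pos": TCP position; "eef_rot": TCP orientation; "ft_force": force on the tool from outside, world axes, zero at the start; "moment": the same for the moment, N m; "finger_gap": finger opening in m.
Only numpy, scipy, OpenCV 4.12 (cv2) and the standard library are available. Lean on these libraries where they do the work, as an engineer would, in place of code of your own. Each camera call takes 0.05 s, during which the arm holds its last target. There are 200 camera calls.

## Working session

There is one attempt and no reset: what is moved stays moved. The work goes in short steps, Python scripts to look and compute and a tool call to move; the robot and the scene stay as the last step left them, time stands still between calls to the robot, and variables do not carry over. Pictures are saved under pics/ and viewed, about 8 in all and at most 12, crops included, and the job is handed in when it is done.

Besides the shell and the picture viewer there is one more tool, called after "Emit:" as name(argument=value, ...), one argument or row to a line, values as JSON. play_rows: Moves the arm, as the interface text tells. Shifts and turns lie within -1 to 1; 1 stands for 0.025 m of shift or 0.12 rad of turn. Its arguments: {"type":"object","properties":{"increments":{"type":"array","items":{"type":"object","properties":{"xyz":{"type":"array","items":{"type":"number"}},"delta_rot":{"type":"array","items":{"type":"number"}}}}},"fingers":{"type":"number"}},"required":["increments"]}

```bash
mkdir -p pics; ls; python3 - <<'E'
from plant import env, eyes
import cv2,numpy as np
for n in("scene","top"):
    cv2.imwrite(f"pics/{n}0.png",eyes.capture(n)[:,:,::-1]); p=eyes.camera_params(n); print(n,np.round(p["intrinsics"],1).tolist(),np.round(p["extrinsics"],4).tolist())
o=env.get_obs();print(o)
E
```

```text
pics
scene [[621.9, 0.0, 324.5], [0.0, 621.9, 236.6], [0.0, 0.0, 1.0]] [[0.7931, 0.6091, -0.0031, -0.44], [0.474, -0.6204, -0.6248, -0.1932], [-0.3825, 0.4941, -0.7808, 1.6025], [0.0, 0.0, 0.0, 1.0]]
top [[468.1, 0.0, 318.4], [0.0, 468.1, 237.2], [0.0, 0.0, 1.0]] [[-0.0239, -0.9996, 0.0154, -0.0048], [-0.9872, 0.0212, -0.1581, 0.564], [0.1577, -0.019, -0.9873, 1.2108], [0.0, 0.0, 0.0, 1.0]]
{'time_s': 0.1, 'joint_positions': array([ 1.02151300e+00,  5.28387659e-01,  1.43377157e+00, -2.07657166e-05,
        1.18140957e+00, -1.78490960e-01]), 'qvel': array([ 0.00054786, -0.00283925, -0.00477745, -0.00145037,  0.00131266,
       -0.00074956]), 'tau': array([-4.91424216e-04, -4.40985525e+01, -1.77150893e+01,  6.34251977e-02,
        5.33650559e-02, -5.44025318e-05]), 'eef_pos': array([0.22605255, 0.58189474, 0.18226152]), 'eef_rot': array([-3.42691051e-04,  1.84331970e-01,  9.82863545e-01, -9.26790309e-04]), 'ft_force': array([-0.24002398,  0.10806423,  0.25997378]), 'moment': array([ 0.03101537, -0.00163281, -0.03322076]), 'finger_gap': 0.08712911945957928}
```

View pics/scene0.png

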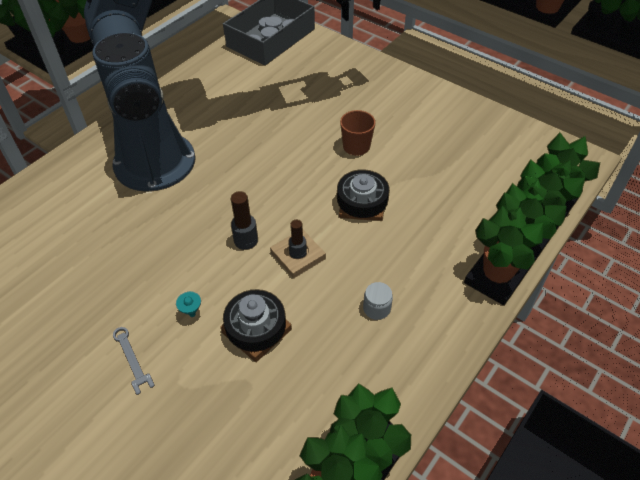

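View pics/top0.png

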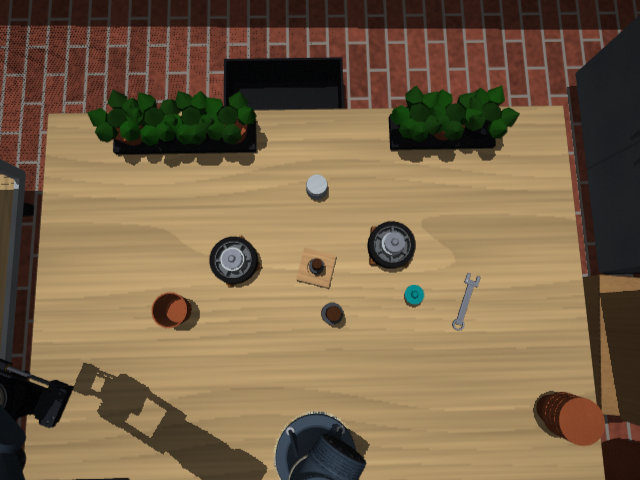

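The scene picture shows a tall tool at (241,220) and a small one in its block at (297,243). The wheels are at (255,318) and (363,192), and a turquoise decoy is at (189,303). The small tool is the one meant. Next I'll compare the two caps in an enlarged crop.

```bash
python3 - <<'E'
import cv2,numpy as np
s=cv2.imread("pics/scene0.png");t=cv2.imread("pics/top0.png")
def c(im,x,y,r=40): return cv2.resize(im[y-r:y+r,x-r:x+r],(265,265),interpolation=cv2.INTER_CUBIC)
cv2.imwrite("pics/crops.png",np.vstack([np.hstack([c(s,255,318),c(s,363,192),c(s,290,235)]),np.hstack([c(t,392,244),c(t,234,260),c(t,317,270)])]))
E
```

```text
(no output)
```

View pics/crops.png

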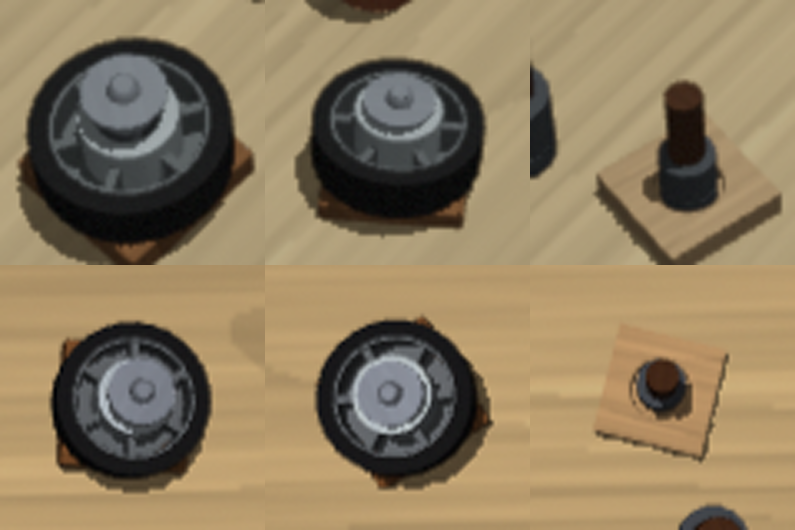

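The scene wheel at (255,318), top (392,244), has its flange well above the hub, with a dark stem visible. The other one, at (363,192), sits flush and is finished. The job tool is the one in the block, at scene (297,243), top (317,267). Next I'll triangulate.

```bash
cat > h.py <<'E'
import numpy as np,cv2
from plant import env,eyes
P={n:eyes.camera_params(n) for n in("scene","top")}
def proj(n,X):
    p=P[n];E=np.array(p["extrinsics"]);c=np.atleast_2d(X)@E[:3,:3].T+E[:3,3];u=c@np.array(p["intrinsics"]).T;return u[:,:2]/u[:,2:]
def ray(n,uv):
    p=P[n];E=np.array(p["extrinsics"]);R=E[:3,:3];d=R.T@np.linalg.solve(p["intrinsics"],[*uv,1]);return -R.T@E[:3,3],d/np.linalg.norm(d)
def plane(n,uv,z):
    c,d=ray(n,uv);return c+d*(z-c[2])/d[2]
def tri(a,b):
    A=0;B=0;L=[ray("scene",a),ray("top",b)]
    for c,d in L:M=np.eye(3)-np.outer(d,d);A=A+M;B=B+M@c
    X=np.linalg.solve(A,B);return X,[np.linalg.norm((np.eye(3)-np.outer(d,d))@(X-c)) for c,d in L]
E
python3 - <<'E'
from h import *
np.set_printoptions(precision=4,suppress=True)
print("handle",tri((296.5,222.8),(316.8,263.2)))
print("knob",tri((252.1,303.7),(395.2,241.1)))
print("doneknob",tri(((399-265)*.302+323,98*.302+152),((390-265)*.302+194,(393-265)*.302+220)))
k=.302
for c in[(95,60),(198,87),(173,195),(67,165)]: print("blk",plane("top",(c[0]*k+277,c[1]*k+230),.022))
# tyre: dark blob
for n,c,z in(("top",(392,244),.056),("scene",(255,318),.056)):
    im=cv2.imread(f"pics/{n}0.png");m=(im.max(2)<45).astype(np.uint8)
    m=cv2.morphologyEx(m,cv2.MORPH_CLOSE,np.ones((3,3),np.uint8))
    cs,_=cv2.findContours(m,cv2.RETR_EXTERNAL,cv2.CHAIN_APPROX_NONE)
    for q in cs:
        if cv2.contourArea(q)>300 and cv2.pointPolygonTest(q,c,False)>=0:
            pts=np.array([plane(n,p,z)[:2] for p in q[:,0].astype(float)],np.float32)
            print(n,"tyre",cv2.minEnclosingCircle(pts),cv2.fitEllipse(pts))
# flange / bright and handle
for n,c in(("top",(395,241)),("scene",(252,304))):
    g=cv2.imread(f"pics/{n}0.png");x,y=c
    print(n);print(g[y-14:y+16,x-16:x+18,1])
E
```

```text
handle (array([ 0.4871, -0.0101,  0.1169]), [np.float64(0.0008302857755545691), np.float64(0.0008302857755546712)])
knob (array([ 0.5405, -0.2127,  0.1028]), [np.float64(0.0003292773234808441), np.float64(0.0003292773234808873)])
doneknob (array([0.5082, 0.2094, 0.0738]), [np.float64(0.0007257298686845878), np.float64(0.0007257298686844034)])
blk [0.5382 0.0172 0.022 ]
blk [ 0.514  -0.0668  0.022 ]
blk [ 0.4263 -0.0439  0.022 ]
blk [0.4526 0.0416 0.022 ]
top tyre ((0.5372678637504578, -0.20904844999313354), 0.0649924948811531) ((0.5377072095870972, -0.20981425046920776), (0.12130802869796753, 0.1264779269695282), 43.814842224121094)
scene tyre ((0.5487064719200134, -0.22031551599502563), 0.07457838207483292) ((0.5461822748184204, -0.21878670156002045), (0.12271938472986221, 0.1427220106124878), 51.052574157714844)
top
[[ 23  23  21 ... 154 154 154]
 [ 23  24  39 ... 156 155 156]
 [ 25  42  67 ... 145 156 157]
 ...
 [ 64  97  97 ...  22  22  23]
 [ 89  96  97 ...  22  23  29]
 [ 72  88  96 ...  22  25  49]]
scene
[[161 161 158 ... 160 163 166]
 [160 159 157 ...  99 137 158]
 [158 157 154 ...  44  67  82]
 ...
 [ 98  92  76 ... 123  84  73]
 [ 95  66  55 ...  92  79  74]
 [ 97  90  52 ...  81  78  77]]
```

```bash
cat >> h.py <<'E'
from scipy.ndimage import map_coordinates
from scipy.optimize import least_squares
def edge_circle(n,g,c,z,r,w=.006,fixr=True):
    """radial strongest-edge points on plane z around c, then robust circle fit"""
    c=np.array(c[:2],float)
    for _ in range(4):
        th=np.linspace(0,2*np.pi,90,endpoint=False);rr=np.arange(r-w,r+w,.0004)
        pts=c+rr[None,:,None]*np.stack([np.cos(th),np.sin(th)],1)[:,None]
        uv=proj(n,np.dstack([pts,np.full(pts.shape[:2],z)]).reshape(-1,3))
        v=map_coordinates(g,[uv[:,1],uv[:,0]],order=1).reshape(pts.shape[:2])
        G=np.abs(np.gradient(v,axis=1));i=G.argmax(1);ok=G.max(1)>np.median(G.max(1))*.5
        e=pts[np.arange(90),i][ok]
        s=least_squares(lambda q:np.hypot(*(e-q[:2]).T)-(r if fixr else q[2]),[*c,r],loss="soft_l1",f_scale=.0007)
        c=s.x[:2]
    return s.x,np.median(np.abs(s.fun))*1e3
E
python3 - <<'E'
from h import *
np.set_printoptions(precision=4,suppress=True)
for n in("scene","top"):
    g=cv2.GaussianBlur(cv2.imread(f"pics/{n}0.png"),(0,0),.7).astype(float).mean(2)
    print(n,"flange",[edge_circle(n,g,(.539,-.211),z,.026)for z in(.093,.095,.097)])
    print(n,"handle",edge_circle(n,g,(.487,-.010),.117,.013,.005))
    print(n,"sleeve",edge_circle(n,g,(.487,-.010),.057,.020,.005))
    print(n,"recess",edge_circle(n,g,(.483,-.013),.022,.0245,.004))
    print(n,"tyre",edge_circle(n,g,(.538,-.210),.059,.0625,.005))
E
```

```text
scene flange [(array([ 0.5379, -0.2108,  0.026 ]), np.float64(0.4160373990822735)), (array([ 0.5389, -0.2117,  0.026 ]), np.float64(0.43839408872805785)), (array([ 0.5399, -0.2125,  0.026 ]), np.float64(0.5999871357618789))]
scene handle (array([ 0.4897, -0.0133,  0.013 ]), np.float64(1.004034713825406))
scene sleeve (array([ 0.4871, -0.0112,  0.02  ]), np.float64(1.381974361071122))
scene recess (array([ 0.4846, -0.0111,  0.0245]), np.float64(1.2068015280650453))
scene tyre (array([ 0.5395, -0.2124,  0.0625]), np.float64(0.5993258984597349))
top flange [(array([ 0.5418, -0.2102,  0.026 ]), np.float64(2.5592228063385027)), (array([ 0.5416, -0.2097,  0.026 ]), np.float64(2.455571063765807)), (array([ 0.5412, -0.209 ,  0.026 ]), np.float64(2.4062348705389605))]
top handle (array([ 0.4871, -0.0094,  0.013 ]), np.float64(1.439347208078575))
top sleeve (array([ 0.4859, -0.0092,  0.02  ]), np.float64(1.4095259584103632))
top recess (array([ 0.4861, -0.0114,  0.0245]), np.float64(2.0139479366738273))
top tyre (array([ 0.5387, -0.211 ,  0.0625]), np.float64(1.026891944521796))
```

```bash
python3 - <<'E'
from h import *
X,r=tri((239.5,197),(333.5,314.5));print(X,r)
d=X[:2]-[.487,-.0105];print(np.hypot(*d),np.degrees(np.arctan2(d[1],d[0])))
d=X[:2]-[.539,-.2115];print(np.hypot(*d),np.degrees(np.arctan2(d[1],d[0])))
print(tri((242,243),(334,322))) # foot rough
E
```

```text
[ 0.36004665 -0.04639129  0.14500617] [np.float64(0.0015841221120171248), np.float64(0.001584122112017022)]
0.131929289163605 -164.21374258630053
0.24348549619353022 137.3042693163934
(array([ 0.34180017, -0.05184307, -0.02361404]), [np.float64(0.006130588775858671), np.float64(0.00613058877585867)])
```

Measured positions:
- **Tool:** handle top z is 0.117, as it must be, at (0.487, -0.0105).
- **Cap:** about (0.539, -0.2115), knob top at z 0.103, so the wheel base is about 8 mm up, which is plausible.
- **Tall tool:** at (0.36, -0.046), 145 mm high. Jaws along y will clear it.

Emit:
play_rows(
  increments=[
    {"xyz": [0.1, -0.2, 1], "delta_rot": [0, 0, 0.3]},
    {"xyz": [0.4, -0.9, 0.9], "delta_rot": [0, 0, 0.3]},
    {"xyz": [0.43, -1, 0.5], "delta_rot": [0, 0, 0.3]},
    {"xyz": [0.43, -1, 0.3], "delta_rot": [0, 0, 0.3]},
    {"xyz": [0.43, -1, 0.1], "delta_rot": [0, 0, 0.3]},
    {"xyz": [0.43, -1, 0], "delta_rot": [0, 0, 0.3]},
    {"xyz": [0.43, -1, 0], "delta_rot": [0, 0, 0.3]},
    {"xyz": [0.43, -1, 0], "delta_rot": [0, 0, 0.3]},
    {"xyz": [0.43, -1, 0], "delta_rot": [0, 0, 0.3]},
    {"xyz": [0.43, -1, 0], "delta_rot": [0, 0, 0.3]},
    {"xyz": [0.43, -1, 0]},
    {"xyz": [0.43, -1, 0]},
  ],
  fingers=0,
)

```text
validation failed for argument at $.in...
```

Emit:
play_rows(
  increments=[
    {"xyz": [0.43, -1, 0]},
    {"xyz": [0.43, -1, 0]},
    {"xyz": [0.43, -1, 0]},
    {"xyz": [0.43, -1, 0]},
    {"xyz": [0.43, -1, 0]},
    {"xyz": [0.43, -1, 0]},
    {"xyz": [0.43, -1, 0]},
    {"xyz": [0.43, -1, 0]},
    {"xyz": [0.43, -1, 0]},
    {"xyz": [0.43, -1, 0]},
    {"xyz": [0.3, -0.6, 0]},
    {"xyz": [0, 0, 0]},
  ],
)

```text
validation failed for argument at $.in...
```

Emit:
play_rows(
  increments=[
    {"xyz": [0.1, -0.2, 1], "delta_rot": [0, 0, 0.3]},
    {"xyz": [0.4, -0.9, 0.9], "delta_rot": [0, 0, 0.3]},
    {"xyz": [0.43, -1, 0.5], "delta_rot": [0, 0, 0.3]},
    {"xyz": [0.43, -1, 0.3], "delta_rot": [0, 0, 0.3]},
    {"xyz": [0.43, -1, 0.1], "delta_rot": [0, 0, 0.3]},
    {"xyz": [0.43, -1, 0], "delta_rot": [0, 0, 0.3]},
    {"xyz": [0.43, -1, 0], "delta_rot": [0, 0, 0.3]},
    {"xyz": [0.43, -1, 0], "delta_rot": [0, 0, 0.3]},
    {"xyz": [0.43, -1, 0], "delta_rot": [0, 0, 0.3]},
    {"xyz": [0.43, -1, 0], "delta_rot": [0, 0, 0.3]},
    {"xyz": [0.43, -1, 0], "delta_rot": [0, 0, 0]},
    {"xyz": [0.43, -1, 0], "delta_rot": [0, 0, 0]},
  ],
  fingers=0,
)

```text
time_s: 1.1
eef_pos: [0.3439, 0.2938, 0.2491]
eef_rot: [-0.002, -0.009, 1.0, -0.005]
ft_force: [0.2, -1.1, -0.1]
finger_gap: 0.087
```

Emit:
play_rows(
  increments=[
    {"xyz": [0.47, -1, 0], "delta_rot": [0, 0, 0]},
    {"xyz": [0.47, -1, 0], "delta_rot": [0, 0, 0]},
    {"xyz": [0.47, -1, 0], "delta_rot": [0, 0, 0]},
    {"xyz": [0.47, -1, 0], "delta_rot": [0, 0, 0]},
    {"xyz": [0.47, -1, 0], "delta_rot": [0, 0, 0]},
    {"xyz": [0.47, -1, 0], "delta_rot": [0, 0, 0]},
    {"xyz": [0.47, -1, 0], "delta_rot": [0, 0, 0]},
    {"xyz": [0.47, -1, 0], "delta_rot": [0, 0, 0]},
    {"xyz": [0.47, -1, 0], "delta_rot": [0, 0, 0]},
    {"xyz": [0.47, -1, 0], "delta_rot": [0, 0, 0]},
    {"xyz": [0.47, -1, 0], "delta_rot": [0, 0, 0]},
    {"xyz": [0.3, -0.5, 0], "delta_rot": [0, 0, 0]},
  ],
)

```text
time_s: 2.1
eef_pos: [0.4811, -0.0116, 0.2462]
eef_rot: [-0.005, -0.008, 1.0, -0.005]
ft_force: [0.7, -1.0, -0.0]
finger_gap: 0.0873
```

Emit:
play_rows(
  increments=[
    {"xyz": [0, 0, 0], "delta_rot": [0, 0, 0]},
    {"xyz": [0, 0, 0], "delta_rot": [0, 0, 0]},
  ],
)

```text
time_s: 2.27
eef_pos: [0.4822, -0.0146, 0.2454]
eef_rot: [-0.006, -0.006, 1.0, -0.005]
ft_force: [-0.7, 0.3, 1.3]
finger_gap: 0.0869
```

Emit:
play_rows(
  increments=[
    {"xyz": [0.2, 0.16, -0.3], "delta_rot": [0.08, -0.1, 0]},
    {"xyz": [0, 0, -0.6], "delta_rot": [0, 0, 0]},
    {"xyz": [0, 0, -0.9], "delta_rot": [0, 0, 0]},
    {"xyz": [0, 0, -0.9], "delta_rot": [0, 0, 0]},
    {"xyz": [0, 0, -0.6], "delta_rot": [0, 0, 0]},
    {"xyz": [0, 0, 0], "delta_rot": [0, 0, 0]},
    {"xyz": [0, 0, 0], "delta_rot": [0, 0, 0]},
  ],
)

```text
time_s: 2.85
eef_pos: [0.4821, -0.002, 0.1608]
eef_rot: [-0.001, -0.009, 1.0, 0.001]
ft_force: [0.8, -0.6, -0.0]
finger_gap: 0.087
```

Emit:
play_rows(
  increments=[
    {"xyz": [0.1, -0.17, 0], "delta_rot": [0, 0, 0]},
    {"xyz": [0.1, -0.17, 0], "delta_rot": [0, 0, 0]},
    {"xyz": [0, 0, 0], "delta_rot": [0, 0, 0]},
    {"xyz": [0, 0, 0], "delta_rot": [0, 0, 0]},
  ],
)

```text
time_s: 3.18
eef_pos: [0.4887, -0.0098, 0.1638]
eef_rot: [0.002, -0.01, 1.0, 0.001]
ft_force: [-0.1, -0.1, 0.1]
finger_gap: 0.087
```

Emit:
play_rows(
  increments=[
    {"xyz": [0, 0, -0.3], "delta_rot": [0, 0, 0]},
    {"xyz": [0, 0, -0.6], "delta_rot": [0, 0, 0]},
    {"xyz": [0, 0, -0.7], "delta_rot": [0, 0, 0]},
    {"xyz": [0, 0, -0.7], "delta_rot": [0, 0, 0]},
    {"xyz": [0, 0, -0.6], "delta_rot": [0, 0, 0]},
    {"xyz": [0, 0, -0.3], "delta_rot": [0, 0, 0]},
    {"xyz": [0, 0, 0], "delta_rot": [0, 0, 0]},
    {"xyz": [0, 0, 0], "delta_rot": [0, 0, 0]},
  ],
)

```text
time_s: 3.85
eef_pos: [0.4928, -0.0116, 0.083]
eef_rot: [0.007, -0.009, 1.0, -0.0]
ft_force: [0.4, -0.1, 0.4]
finger_gap: 0.0871
```

Emit:
play_rows(
  increments=[
    {"xyz": [-0.12, 0.03, -0.15], "delta_rot": [0, 0.1, 0.1]},
    {"xyz": [-0.1, 0, -0.1], "delta_rot": [0, 0, 0]},
    {"xyz": [0, 0, 0], "delta_rot": [0, 0, 0]},
    {"xyz": [0, 0, 0], "delta_rot": [0, 0, 0]},
  ],
)

```text
time_s: 4.18
eef_pos: [0.4887, -0.0113, 0.0783]
eef_rot: [0.003, -0.016, 1.0, -0.001]
ft_force: [0.4, -0.3, 0.1]
finger_gap: 0.0869
```

Emit:
play_rows(
  increments=[
    {"xyz": [-0.05, 0, 0], "delta_rot": [0, 0.04, 0]},
    {"xyz": [0, 0, 0], "delta_rot": [0, 0, 0]},
    {"xyz": [0, 0, 0], "delta_rot": [0, 0, 0]},
    {"xyz": [0, 0, 0], "delta_rot": [0, 0, 0]},
    {"xyz": [0, 0, 0], "delta_rot": [0, 0, 0]},
    {"xyz": [0, 0, 0], "delta_rot": [0, 0, 0]},
    {"xyz": [0, 0, 0], "delta_rot": [0, 0, 0]},
    {"xyz": [0, 0, 0], "delta_rot": [0, 0, 0]},
    {"xyz": [0, 0, 0], "delta_rot": [0, 0, 0]},
    {"xyz": [0, 0, 0], "delta_rot": [0, 0, 0]},
    {"xyz": [0, 0, 0], "delta_rot": [0, 0, 0]},
    {"xyz": [0, 0, 0], "delta_rot": [0, 0, 0]},
  ],
  fingers=255,
)

```text
time_s: 5.18
eef_pos: [0.4884, -0.0115, 0.0797]
eef_rot: [0.002, -0.016, 1.0, -0.001]
ft_force: [0.1, 0.1, -0.2]
finger_gap: 0.0149
```

The gap reads 14.9 mm but the handle is 26 mm, so I'll check before moving.

Emit:
play_rows(
  increments=[
    {"xyz": [0, 0, 0], "delta_rot": [0, 0, 0]},
    {"xyz": [0, 0, 0], "delta_rot": [0, 0, 0]},
  ],
)

```text
time_s: 5.35
eef_pos: [0.4883, -0.0115, 0.0796]
eef_rot: [0.002, -0.016, 1.0, -0.001]
ft_force: [-0.0, 0.2, -0.3]
finger_gap: 0.0037
```

```bash
python3 - <<'E'
from h import *
s=eyes.capture("scene")[:,:,::-1];t=eyes.capture("top")[:,:,::-1]
cv2.imwrite("pics/s1.png",s);cv2.imwrite("pics/t1.png",t)
c=lambda im,x,y,r=60:cv2.resize(im[y-r:y+r,x-r:x+r],(400,400),interpolation=cv2.INTER_CUBIC)
cv2.imwrite("pics/c1.png",np.hstack([c(s,290,225),c(t,317,265)]));print(env.get_obs()["finger_gap"],env.get_obs()["eef_pos"])
E
```

```text
0.0015065739705304075 [ 0.48832679 -0.01146317  0.07966161]
```

View pics/c1.png

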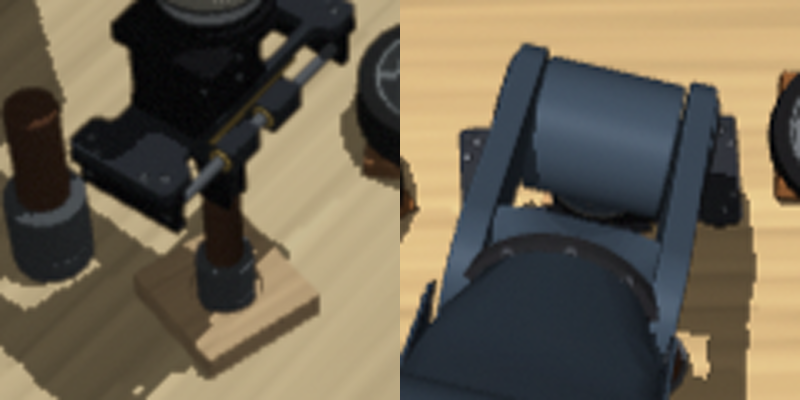

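```bash
python3 - <<'E'
from h import *
o=env.get_obs();p=o["eef_pos"];print(o["time_s"],o["finger_gap"],o["ft_force"],o["joint_positions"])
s=cv2.imread("pics/s1.png")
print(proj("scene",[p,p+[0,0,.019],p+[0,0,.07],[.487,-.0105,.117],[.487,-.0105,.057],[.487,-.0105,.012]]))
x,y,r=297,225,30
c=cv2.resize(s[y-r:y+r,x-r:x+r],(600,600),interpolation=cv2.INTER_CUBIC)
c=cv2.convertScaleAbs(c,alpha=1.8,beta=20)
for q,col in((p,(0,0,255)),(p+[0,0,.019],(0,255,0)),(np.array([.487,-.0105,.117]),(255,0,0))):
    u=(proj("scene",q)[0]-[x-r,y-r])*10;cv2.circle(c,tuple(int(v) for v in u),5,col,-1)
cv2.imwrite("pics/c2.png",c)
E
```

```text
5.45 0.0015065739705304075 [ 0.2872641  -0.74379719 -0.28164246] [-0.25162993  0.51068426  1.87162029 -0.00218852  0.75489747 -1.85228562]
[[296.83286864 234.5281741 ]
 [296.49704636 228.96675488]
 [295.55753183 213.40782836]
 [295.96741608 222.9120995 ]
 [297.03156972 240.44200408]
 [297.78300392 252.8204515 ]]
```

View pics/c2.png

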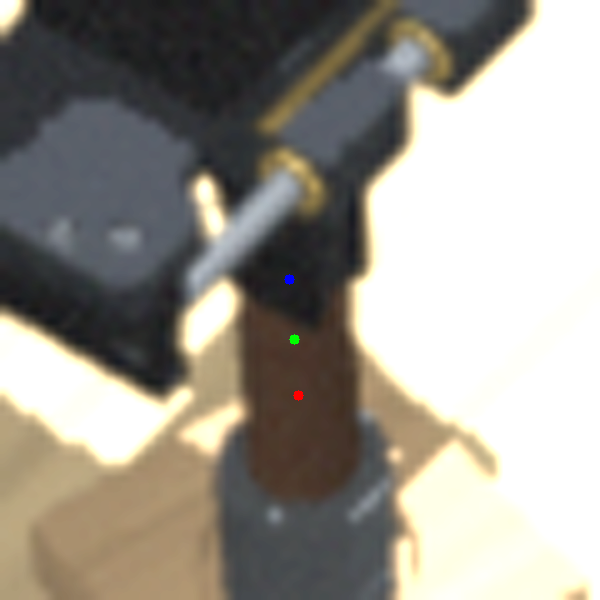

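```bash
python3 - <<'E'
from h import *
np.set_printoptions(precision=4,suppress=True)
for z in(.15,.18,.21): print(z,plane("top",(318.5,257),z), [plane("top",q,z)[:2] for q in((278,256),(359,257.5))])
for q,z in(((303.5,222.5),.08),((298.5,227.5),.08),((298.5,227.5),.1),((298.5,227.5),.12)):print(q,z,plane("scene",q,z))
t=cv2.imread("pics/t1.png");s=cv2.imread("pics/s1.png")
a=cv2.resize(cv2.convertScaleAbs(t[215:300,265:375],alpha=2.2,beta=25),None,fx=4.5,fy=4.5,interpolation=cv2.INTER_CUBIC)
b=cv2.resize(cv2.convertScaleAbs(s[160:270,240:320],alpha=2.8,beta=25),None,fx=3.5,fy=3.5,interpolation=cv2.INTER_CUBIC)
print(a.shape,b.shape)
o=np.zeros((400,780,3),np.uint8);o[:382,:495]=a[:382];o[:385,498:778]=b
cv2.imwrite("pics/c3.png",o)
E
```

```text
0.15 [ 0.4982 -0.0147  0.15  ] [array([0.5028, 0.0839]), array([ 0.4947, -0.1136])]
0.18 [ 0.4947 -0.0142  0.18  ] [array([0.4992, 0.0818]), array([ 0.4913, -0.1104])]
0.21 [ 0.4912 -0.0136  0.21  ] [array([0.4955, 0.0797]), array([ 0.4879, -0.1072])]
(303.5, 222.5) 0.08 [0.4787 0.0236 0.08  ]
(298.5, 227.5) 0.08 [0.479  0.0059 0.08  ]
(298.5, 227.5) 0.1 [ 0.4899 -0.0065  0.1   ]
(298.5, 227.5) 0.12 [ 0.5009 -0.0189  0.12  ]
(382, 495, 3) (385, 280, 3)
```

View pics/c3.png

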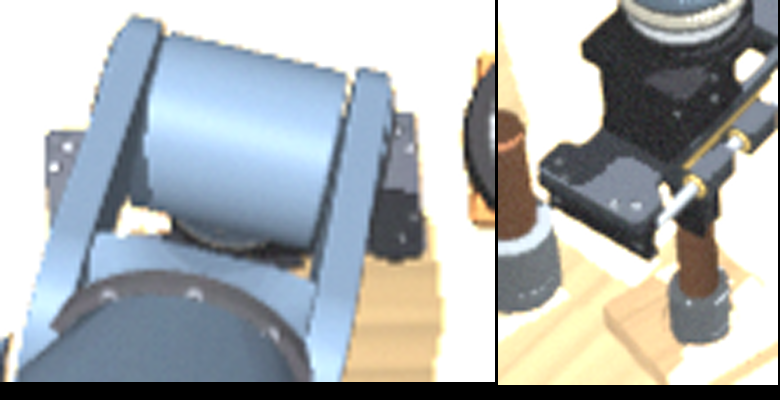

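```bash
python3 - <<'E'
from h import *
np.set_printoptions(precision=4,suppress=True)
for q in((280.6,232.9),(252,211)):
  for z in(.1,.12,.14,.15,.16,.18):print(q,z,plane("scene",q,z))
for x in(.45,.488,.526):
  for y in(-.1065,.0835):print(x,y,proj("scene",[x,y,.15]),proj("top",[x,y,.17]))
p=env.get_obs()["eef_pos"]
print("finger corners",proj("scene",[p+[sx*.0095,sy*.015,z] for sx in(-1,1) for sy in(-1,1) for z in(0,.07)]))
E
```

```text
(280.6, 232.9) 0.1 [ 0.469  -0.0413  0.1   ]
(280.6, 232.9) 0.12 [ 0.4804 -0.053   0.12  ]
(280.6, 232.9) 0.14 [ 0.4917 -0.0647  0.14  ]
(280.6, 232.9) 0.15 [ 0.4974 -0.0705  0.15  ]
(280.6, 232.9) 0.16 [ 0.5031 -0.0764  0.16  ]
(280.6, 232.9) 0.18 [ 0.5144 -0.0881  0.18  ]
(252, 211) 0.1 [ 0.3793 -0.032   0.1   ]
(252, 211) 0.12 [ 0.3924 -0.0439  0.12  ]
(252, 211) 0.14 [ 0.4056 -0.0557  0.14  ]
(252, 211) 0.15 [ 0.4121 -0.0617  0.15  ]
(252, 211) 0.16 [ 0.4187 -0.0676  0.16  ]
(252, 211) 0.18 [ 0.4318 -0.0795  0.18  ]
0.45 -0.1065 [[251.2574 232.8325]] [[357.5915 275.2556]]
0.45 0.0835 [[309.4666 178.9664]] [[277.7906 277.0744]]
0.488 -0.1065 [[265.4448 241.7781]] [[357.0025 259.4002]]
0.488 0.0835 [[323.2915 186.7009]] [[277.6273 261.1581]]
0.526 -0.1065 [[279.967  250.9347]] [[356.4198 243.7134]]
0.526 0.0835 [[337.4196 194.605 ]] [[277.4658 245.4115]]
finger corners [[289.0415 236.7452]
 [287.4322 215.6569]
 [297.7906 228.2248]
 [296.5662 207.0191]
 [295.8593 240.9357]
 [294.5315 219.9066]
 [304.5807 232.3236]
 [303.6356 211.1718]]
```

The crop puts the shut fingertips at about scene (298,227). If `eef_pos` were right they would be at (296,241), so the real tips are about 35 mm higher than reported, just above the handle top. That also explains the free closing with no force. A further 25 mm down is safe on either reading, so I'll open, go down, and close.

Emit:
play_rows(
  increments=[
    {"xyz": [0, 0, 0], "delta_rot": [0, 0, 0]},
    {"xyz": [0, 0, 0], "delta_rot": [0, 0, 0]},
    {"xyz": [0, 0, 0], "delta_rot": [0, 0, 0]},
    {"xyz": [0, 0, 0], "delta_rot": [0, 0, 0]},
    {"xyz": [0, 0, 0], "delta_rot": [0, 0, 0]},
    {"xyz": [0, 0, 0], "delta_rot": [0, 0, 0]},
    {"xyz": [0, 0, 0], "delta_rot": [0, 0, 0]},
    {"xyz": [0, 0, 0], "delta_rot": [0, 0, 0]},
    {"xyz": [0, 0, 0], "delta_rot": [0, 0, 0]},
    {"xyz": [0, 0, 0], "delta_rot": [0, 0, 0]},
    {"xyz": [0, 0, 0], "delta_rot": [0, 0, 0]},
    {"xyz": [0, 0, 0], "delta_rot": [0, 0, 0]},
  ],
  fingers=0,
)

```text
time_s: 6.45
eef_pos: [0.4883, -0.0115, 0.0797]
eef_rot: [0.002, -0.016, 1.0, -0.001]
ft_force: [0.2, 0.1, -0.2]
finger_gap: 0.0736
```

Emit:
play_rows(
  increments=[
    {"xyz": [0, 0, -0.2], "delta_rot": [0, 0, 0]},
    {"xyz": [0, 0, -0.3], "delta_rot": [0, 0, 0]},
    {"xyz": [0, 0, -0.2], "delta_rot": [0, 0, 0]},
    {"xyz": [0, 0, -0.1], "delta_rot": [0, 0, 0]},
    {"xyz": [0, 0, 0], "delta_rot": [0, 0, 0]},
    {"xyz": [0, 0, 0], "delta_rot": [0, 0, 0]},
  ],
)

```text
time_s: 6.95
eef_pos: [0.4879, -0.0114, 0.0569]
eef_rot: [0.001, -0.016, 1.0, -0.001]
ft_force: [-0.4, -0.7, 0.7]
finger_gap: 0.0868
```

```bash
python3 - <<'E'
from h import *
s=eyes.capture("scene")[:,:,::-1];cv2.imwrite("pics/s2.png",s);o=env.get_obs();p=o["eef_pos"];print(p,o["finger_gap"],o["ft_force"])
c=cv2.resize(cv2.convertScaleAbs(s[170:270,235:355],alpha=2.5,beta=25),None,fx=6,fy=6,interpolation=cv2.INTER_CUBIC)
for sy in(-.0435,.0435):
    for z in(0,.03):
        u=(proj("scene",p+[0,sy,z])[0]-[235,170])*6;cv2.circle(c,tuple(int(v) for v in u),4,(0,0,255) if z==0 else(0,255,0),-1)
cv2.imwrite("pics/c4.png",c)
E
```

```text
[ 0.48784948 -0.01137323  0.05695263] 0.0870288290652467 [ 0.19154454 -0.86011723  0.81702796]
```

View pics/c4.png

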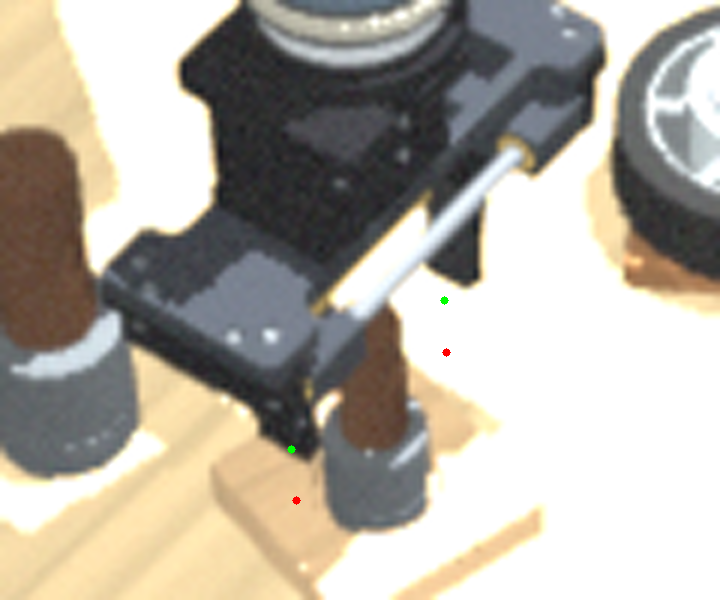

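The open tips line up with the +30 mm (green) marks, which confirms the reported TCP is about 30 mm below the real fingertips. The tips straddle the handle at z about 0.086. I'll go 10 mm lower and close.

Emit:
play_rows(
  increments=[
    {"xyz": [0, 0, -0.2], "delta_rot": [0, 0, 0]},
    {"xyz": [0, 0, -0.2], "delta_rot": [0, 0, 0]},
    {"xyz": [0, 0, 0], "delta_rot": [0, 0, 0]},
  ],
)

```text
time_s: 7.25
eef_pos: [0.4884, -0.0115, 0.0465]
eef_rot: [0.002, -0.016, 1.0, -0.001]
ft_force: [-0.6, -0.0, 0.3]
finger_gap: 0.0872
```

Emit:
play_rows(
  increments=[
    {"xyz": [0, 0, 0], "delta_rot": [0, 0, 0]},
    {"xyz": [0, 0, 0], "delta_rot": [0, 0, 0]},
    {"xyz": [0, 0, 0], "delta_rot": [0, 0, 0]},
    {"xyz": [0, 0, 0], "delta_rot": [0, 0, 0]},
    {"xyz": [0, 0, 0], "delta_rot": [0, 0, 0]},
    {"xyz": [0, 0, 0], "delta_rot": [0, 0, 0]},
    {"xyz": [0, 0, 0], "delta_rot": [0, 0, 0]},
    {"xyz": [0, 0, 0], "delta_rot": [0, 0, 0]},
    {"xyz": [0, 0, 0], "delta_rot": [0, 0, 0]},
    {"xyz": [0, 0, 0], "delta_rot": [0, 0, 0]},
    {"xyz": [0, 0, 0], "delta_rot": [0, 0, 0]},
    {"xyz": [0, 0, 0], "delta_rot": [0, 0, 0]},
  ],
  fingers=255,
)

```text
time_s: 8.25
eef_pos: [0.4888, -0.0118, 0.0468]
eef_rot: [0.002, -0.016, 1.0, -0.002]
ft_force: [0.4, -0.6, -1.3]
finger_gap: 0.0255
```

Gap 25.5 mm: the handle is held. I'll lift straight up.

Emit:
play_rows(
  increments=[
    {"xyz": [0, 0, 0.2], "delta_rot": [0, 0, 0]},
    {"xyz": [0, 0, 0.4], "delta_rot": [0, 0, 0]},
    {"xyz": [0, 0, 0.8], "delta_rot": [0, 0, 0]},
    {"xyz": [0, 0, 1], "delta_rot": [0, 0, 0]},
    {"xyz": [0, 0, 1], "delta_rot": [0, 0, 0]},
    {"xyz": [0, 0, 1], "delta_rot": [0, 0, 0]},
    {"xyz": [0, 0, 0.6], "delta_rot": [0, 0, 0]},
    {"xyz": [0, 0, 0.2], "delta_rot": [0, 0, 0]},
    {"xyz": [0, 0, 0], "delta_rot": [0, 0, 0]},
    {"xyz": [0, 0, 0], "delta_rot": [0, 0, 0]},
  ],
)

```text
time_s: 9.08
eef_pos: [0.4812, -0.0093, 0.1798]
eef_rot: [-0.004, -0.016, 1.0, 0.001]
ft_force: [-0.2, -0.4, -3.6]
finger_gap: 0.0258
```

Emit:
play_rows(
  increments=[
    {"xyz": [0.1, -0.4, 0], "delta_rot": [0, 0, 0]},
    {"xyz": [0.24, -0.8, 0], "delta_rot": [0, 0, 0]},
    {"xyz": [0.24, -0.8, 0], "delta_rot": [0, 0, 0]},
    {"xyz": [0.24, -0.8, 0], "delta_rot": [0, 0, 0]},
    {"xyz": [0.24, -0.8, 0], "delta_rot": [0, 0, 0]},
    {"xyz": [0.24, -0.8, 0], "delta_rot": [0, 0, 0]},
    {"xyz": [0.24, -0.8, 0], "delta_rot": [0, 0, 0]},
    {"xyz": [0.24, -0.8, 0], "delta_rot": [0, 0, 0]},
    {"xyz": [0.24, -0.8, 0], "delta_rot": [0, 0, 0]},
    {"xyz": [0.15, -0.6, 0], "delta_rot": [0, 0, 0]},
    {"xyz": [0, 0, 0], "delta_rot": [0, 0, 0]},
    {"xyz": [0, 0, 0], "delta_rot": [0, 0, 0]},
  ],
)

```text
time_s: 10.08
eef_pos: [0.5256, -0.2062, 0.1607]
eef_rot: [-0.021, -0.016, 1.0, 0.008]
ft_force: [0.3, 0.4, -1.8]
finger_gap: 0.0253
```

Emit:
play_rows(
  increments=[
    {"xyz": [0.2, -0.1, 0.1], "delta_rot": [-0.07, -0.17, 0]},
    {"xyz": [0.2, -0.1, 0.1], "delta_rot": [-0.06, -0.18, 0]},
    {"xyz": [0.2, -0.04, 0], "delta_rot": [0, 0, 0]},
    {"xyz": [0, 0, 0], "delta_rot": [0, 0, 0]},
    {"xyz": [0, 0, 0], "delta_rot": [0, 0, 0]},
  ],
)

```text
time_s: 10.5
eef_pos: [0.5394, -0.2086, 0.1644]
eef_rot: [-0.001, -0.017, 1.0, 0.001]
ft_force: [-0.4, 1.0, -3.3]
finger_gap: 0.0258
```

Emit:
play_rows(
  increments=[
    {"xyz": [0.03, -0.1, -0.2], "delta_rot": [0, 0, 0]},
    {"xyz": [0, -0.05, -0.2], "delta_rot": [0, 0, 0]},
    {"xyz": [0, 0, -0.1], "delta_rot": [0, 0, 0]},
    {"xyz": [0, 0, 0], "delta_rot": [0, 0, 0]},
  ],
)

```text
time_s: 10.83
eef_pos: [0.5405, -0.2111, 0.1515]
eef_rot: [-0.0, -0.018, 1.0, 0.001]
ft_force: [0.1, 0.1, -3.3]
finger_gap: 0.0253
```

```bash
python3 - <<'E'
from h import *
s=eyes.capture("scene")[:,:,::-1];t=eyes.capture("top")[:,:,::-1];cv2.imwrite("pics/s3.png",s);cv2.imwrite("pics/t3.png",t);o=env.get_obs();p=o["eef_pos"];print(p,o["eef_rot"],o["ft_force"])
c=cv2.resize(cv2.convertScaleAbs(s[255:355,205:305],alpha=1.6,beta=15),(500,500),interpolation=cv2.INTER_CUBIC)
f=p-[.001,0,.035]
th=np.linspace(0,2*np.pi,60)
def ring(ctr,r,col):
    q=(proj("scene",ctr+r*np.stack([np.cos(th),np.sin(th),0*th],1))-[205,255]+.5)*5
    cv2.polylines(c,[q.astype(int)],True,col,1)
ring(f,.02,(0,0,255));ring(np.array([.539,-.2115,.095]),.026,(0,255,0));ring(f+[0,0,.045],.02,(0,0,255))
d=cv2.resize(cv2.convertScaleAbs(t[214:274,365:425],alpha=1.6,beta=15),(300,300))
o=np.zeros((500,800,3),np.uint8);o[:,:500]=c;o[:300,500:]=d;cv2.imwrite("pics/c5.png",o)
E
```

```text
[ 0.54066718 -0.21122812  0.15182945] [-8.58583997e-06 -1.83819646e-02  9.99830700e-01  8.21590119e-04] [ 0.28625412  0.17492823 -2.64575688]
```

View pics/c5.png

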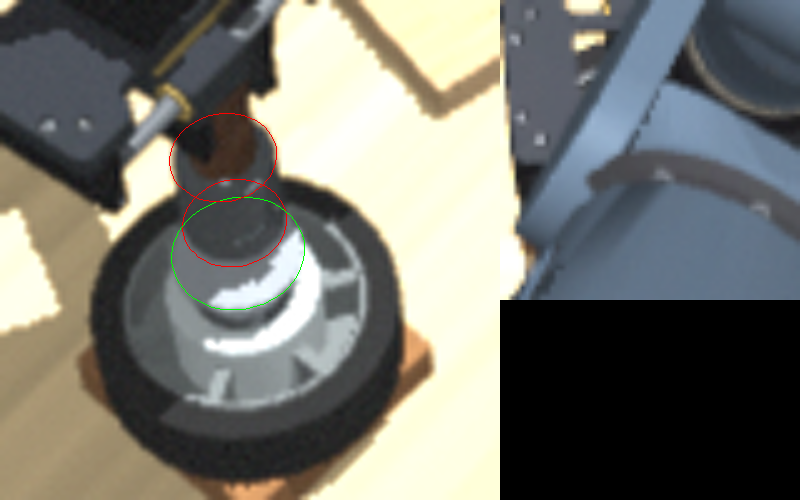

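The green ring matches the flange. The sleeve's foot seems 1–2 mm left of the prediction, so I'll measure the sleeve edges numerically.

```bash
python3 - <<'E'
from h import *
g=cv2.imread("pics/s3.png").astype(float).mean(2)
for v in range(282,306,2): print(v,g[v,234:268].astype(int))
f=np.array([.5397,-.2112,.1168]);th=np.linspace(0,6.283,90)
for z in(0,.015,.03,.045):
    q=proj("scene",f+[0,0,z]+.02*np.stack([np.cos(th),np.sin(th),0*th],1));print(z,q[:,0].min(),q[:,0].max(),q[:,1].min(),q[:,1].max(),proj("scene",f+[0,0,z]))
E
```

```text
282 [ 73  71  99  95  54  22   7   6   8   7  10   5   8  13  16  18  22  23
  24  21  22  20  28  34  54 116 155 161 167 172 173 172 170 170]
284 [109 150 162 165 160 107  41  11   8   7   8   6   8  11  17  18  21  22
  22  18  18  19  25  33  35  54 123 169 173 172 171 170 170 172]
286 [161 166 169 171 166  93  40  32  28  16  13   9   5  18  22  21  21  21
  19  20  19  19  32  33  33  50 112 167 171 170 171 171 174 177]
288 [169 171 171 171 165  95  41  34  34  28  26  22  21  24  21  21  21  21
  19  20  24  32  35  34  34  32  75 162 168 171 174 177 177 178]
290 [171 171 171 170 164 115  49  34  34  34  31  28  25  24  24  34  34  28
  27  31  33  35  41  36  30  27  33  64  69  86 101 123 147 169]
292 [170 170 168 167 164 153  68  30  33  34  35  33  35  35  35  43  43  36
  35  33  44  66  47  37  30  28  25  19  14  13  14  17  21  38]
294 [168 164 158 116  70  47  26  29  29  32  32  31  33  34  34  34  34  33
  31  33  38  33  35  34  30  28  25  21  16  12  14  11  12  12]
296 [116  69  35  18  14  16  19  27  29  32  30  31  31  32  32  31  32  31
  33  34  33  36  36  
[... 277 characters left out ...]
1  43  45  47  59  61  46  31  30  31  33  34  32  32  32  31
  35  36  39  41  34  36  36  37  46  63  88 135 139  73  44  42]
304 [ 31  43  41  40  45  55  62  64  62  52  38  32  30  31  32  31  32  33
  36  35  31  35  34  38  48  61  78 133 145 146 147 147 117  58]
0 241.0698221084846 261.8414320833913 290.4235506330017 307.9000147962515 [[251.46346207 299.06815558]]
0.015 240.2224460196566 261.199741562804 286.0964554967786 303.65501937872534 [[250.71921336 294.78077525]]
0.03 239.35819293270603 260.5452881822158 281.6841576587768 299.3246447337037 [[249.96015456 290.40807871]]
0.045 238.4765535730412 259.8776873478965 277.18411557006874 294.90628885665797 [[249.18583916 285.94749374]]
```

Sleeve edges agree with the prediction within 0.5 px at top and foot, so the tool is upright and centred to under 1 mm. I'll descend gently.

Emit:
play_rows(
  increments=[
    {"xyz": [0, 0, -0.15], "delta_rot": [0, 0, 0]},
    {"xyz": [0, 0, -0.2], "delta_rot": [0, 0, 0]},
    {"xyz": [0, 0, -0.15], "delta_rot": [0, 0, 0]},
    {"xyz": [0, 0, -0.1], "delta_rot": [0, 0, 0]},
    {"xyz": [0, 0, -0.05], "delta_rot": [0, 0, 0]},
    {"xyz": [0, 0, 0], "delta_rot": [0, 0, 0]},
  ],
)

```text
time_s: 11.43
eef_pos: [0.5406, -0.2114, 0.1337]
eef_rot: [-0.0, -0.018, 1.0, 0.001]
ft_force: [-0.5, -0.8, -2.9]
finger_gap: 0.0251
```

Foot at about 0.099, already over the knob with no contact force.

Emit:
play_rows(
  increments=[
    {"xyz": [0, 0, -0.08], "delta_rot": [0, 0, 0]},
    {"xyz": [0, 0, -0.05], "delta_rot": [0, 0, 0]},
    {"xyz": [0, 0, 0], "delta_rot": [0, 0, 0]},
  ],
)

```text
time_s: 11.68
eef_pos: [0.5411, -0.2117, 0.1306]
eef_rot: [0.0, -0.018, 1.0, 0.001]
ft_force: [-0.1, -0.2, -2.1]
finger_gap: 0.025
```

Emit:
play_rows(
  increments=[
    {"xyz": [0, 0, -0.08], "delta_rot": [0, 0, 0]},
    {"xyz": [0, 0, -0.04], "delta_rot": [0, 0, 0]},
    {"xyz": [0, 0, 0], "delta_rot": [0, 0, 0]},
  ],
)

```text
time_s: 11.93
eef_pos: [0.5413, -0.2119, 0.1277]
eef_rot: [0.001, -0.018, 1.0, 0.0]
ft_force: [-0.4, -1.2, -3.8]
finger_gap: 0.0252
```

Emit:
play_rows(
  increments=[
    {"xyz": [-0.03, 0, -0.08], "delta_rot": [0, 0, 0]},
    {"xyz": [0, 0, -0.04], "delta_rot": [0, 0, 0]},
    {"xyz": [0, 0, 0], "delta_rot": [0, 0, 0]},
  ],
)

```text
time_s: 12.18
eef_pos: [0.5404, -0.2118, 0.1242]
eef_rot: [0.001, -0.018, 1.0, 0.0]
ft_force: [-0.5, -0.7, -2.8]
finger_gap: 0.0252
```

Emit:
play_rows(
  increments=[
    {"xyz": [0, 0, -0.08], "delta_rot": [0, 0, 0]},
    {"xyz": [0, 0, -0.04], "delta_rot": [0, 0, 0]},
  ],
)

```text
time_s: 12.35
eef_pos: [0.5406, -0.2117, 0.1213]
eef_rot: [0.001, -0.018, 1.0, 0.0]
ft_force: [0.0, 0.5, 2.1]
finger_gap: 0.025
```

Emit:
play_rows(
  increments=[
    {"xyz": [0, 0, -0.06], "delta_rot": [0, 0, 0]},
    {"xyz": [0, 0, -0.04], "delta_rot": [0, 0, 0]},
  ],
)

```text
time_s: 12.52
eef_pos: [0.5414, -0.2119, 0.1202]
eef_rot: [0.002, -0.018, 1.0, 0.0]
ft_force: [-1.3, 1.3, 5.2]
finger_gap: 0.0254
```

Emit:
play_rows(
  increments=[
    {"xyz": [-0.03, 0, -0.06], "delta_rot": [0, 0, 0]},
  ],
)

```text
time_s: 12.6
eef_pos: [0.5413, -0.2121, 0.1197]
eef_rot: [0.003, -0.018, 1.0, -0.0]
ft_force: [-1.2, 1.6, 6.9]
finger_gap: 0.0251
```

Emit:
play_rows(
  increments=[
    {"xyz": [0, 0, -0.06], "delta_rot": [0, 0, 0]},
  ],
)

```text
time_s: 12.68
eef_pos: [0.5417, -0.2122, 0.1193]
eef_rot: [0.003, -0.018, 1.0, -0.0]
ft_force: [-0.9, 2.5, 6.9]
finger_gap: 0.025
```

Emit:
play_rows(
  increments=[
    {"xyz": [0, 0, -0.06], "delta_rot": [0, 0, 0]},
  ],
)

```text
time_s: 12.77
eef_pos: [0.542, -0.2122, 0.1186]
eef_rot: [0.004, -0.018, 1.0, -0.001]
ft_force: [-0.2, -0.4, -1.6]
finger_gap: 0.0253
```

A catch let go at about 10 N of cap force. Pressing on in small steps to find the hard stop.

Emit:
play_rows(
  increments=[
    {"xyz": [-0.05, 0.02, -0.05], "delta_rot": [0, 0.06, 0]},
  ],
)

```text
time_s: 12.85
eef_pos: [0.541, -0.2119, 0.1175]
eef_rot: [0.0, -0.018, 1.0, -0.001]
ft_force: [1.2, -0.6, -1.0]
finger_gap: 0.0251
```

Emit:
play_rows(
  increments=[
    {"xyz": [0, 0, -0.06], "delta_rot": [0, 0, 0]},
  ],
)

```text
time_s: 12.93
eef_pos: [0.5415, -0.212, 0.1161]
eef_rot: [0.001, -0.018, 1.0, -0.001]
ft_force: [0.7, 2.1, 0.2]
finger_gap: 0.0248
```

Emit:
play_rows(
  increments=[
    {"xyz": [0, 0, -0.06], "delta_rot": [0, 0, 0]},
  ],
)

```text
time_s: 13.02
eef_pos: [0.5418, -0.2122, 0.1148]
eef_rot: [0.001, -0.018, 1.0, -0.001]
ft_force: [-1.3, 0.8, 11.7]
finger_gap: 0.0254
```

Emit:
play_rows(
  increments=[
    {"xyz": [0, 0, -0.06], "delta_rot": [0, 0, 0]},
  ],
)

```text
time_s: 13.1
eef_pos: [0.5426, -0.2125, 0.1147]
eef_rot: [0.002, -0.018, 1.0, -0.002]
ft_force: [-2.4, 2.0, 18.3]
finger_gap: 0.0255
```

Stopped dead at eef z 0.1147 with 18 N at the wrist, which is about 21 N on the cap. I'll keep it firm and watch the force row by row.

Emit:
play_rows(
  increments=[
    {"xyz": [-0.04, 0.02, -0.05], "delta_rot": [0, 0.03, 0]},
  ],
)

```text
time_s: 13.18
eef_pos: [0.5422, -0.2123, 0.1148]
eef_rot: [0.001, -0.018, 1.0, -0.002]
ft_force: [-1.1, 1.3, 6.8]
finger_gap: 0.0251
```

Emit:
play_rows(
  increments=[
    {"xyz": [-0.04, 0.02, -0.05], "delta_rot": [0, 0, 0]},
  ],
)

```text
time_s: 13.27
eef_pos: [0.542, -0.2121, 0.1148]
eef_rot: [0.002, -0.018, 1.0, -0.003]
ft_force: [-0.9, 1.5, 6.8]
finger_gap: 0.0251
```

Emit:
play_rows(
  increments=[
    {"xyz": [-0.02, 0.01, -0.05], "delta_rot": [0, 0, 0]},
    {"xyz": [-0.02, 0.01, -0.05], "delta_rot": [0, 0, 0]},
  ],
)

```text
time_s: 13.43
eef_pos: [0.5421, -0.2121, 0.1148]
eef_rot: [0.003, -0.018, 1.0, -0.003]
ft_force: [-1.2, 1.9, 8.4]
finger_gap: 0.0254
```

Emit:
play_rows(
  increments=[
    {"xyz": [-0.03, 0.02, -0.08], "delta_rot": [0, 0.03, 0]},
  ],
)

```text
time_s: 13.52
eef_pos: [0.5423, -0.2122, 0.1147]
eef_rot: [0.002, -0.018, 1.0, -0.004]
ft_force: [-2.1, 1.0, 14.7]
finger_gap: 0.0251
```

Emit:
play_rows(
  increments=[
    {"xyz": [-0.03, 0.02, -0.1], "delta_rot": [0, 0.03, 0]},
  ],
)

```text
time_s: 13.6
eef_pos: [0.5428, -0.2122, 0.1147]
eef_rot: [0.002, -0.018, 1.0, -0.005]
ft_force: [-1.8, 2.1, 16.1]
finger_gap: 0.0254
```

Emit:
play_rows(
  increments=[
    {"xyz": [-0.03, 0.02, -0.11], "delta_rot": [0, 0, 0]},
  ],
)

```text
time_s: 13.68
eef_pos: [0.5433, -0.2122, 0.1147]
eef_rot: [0.003, -0.018, 1.0, -0.005]
ft_force: [-3.5, 2.9, 18.5]
finger_gap: 0.025
```

A solid stop: z hasn't moved from 0.1147 as force rose to about 21 N on the cap. Holding.

Emit:
play_rows(
  increments=[
    {"xyz": [-0.06, 0, -0.11], "delta_rot": [0, 0.03, 0]},
    {"xyz": [-0.06, 0, -0.11], "delta_rot": [0, 0.03, 0]},
    {"xyz": [-0.06, 0, -0.11], "delta_rot": [0, 0, 0]},
  ],
)

```text
time_s: 13.93
eef_pos: [0.5423, -0.2123, 0.1148]
eef_rot: [0.004, -0.018, 1.0, -0.006]
ft_force: [-2.1, 2.8, 15.0]
finger_gap: 0.0256
```

Emit:
play_rows(
  increments=[
    {"xyz": [-0.06, 0, -0.12], "delta_rot": [0, 0.03, 0.03]},
    {"xyz": [-0.06, 0, -0.12], "delta_rot": [0, 0, 0.03]},
    {"xyz": [-0.06, 0, -0.12], "delta_rot": [0, 0.03, 0]},
    {"xyz": [-0.06, 0, -0.12], "delta_rot": [0, 0, 0]},
  ],
)

```text
time_s: 14.27
eef_pos: [0.5423, -0.2123, 0.1147]
eef_rot: [0.008, -0.02, 1.0, -0.008]
ft_force: [-2.8, 2.4, 17.3]
finger_gap: 0.0254
```

Emit:
play_rows(
  increments=[
    {"xyz": [-0.06, 0, -0.12], "delta_rot": [0, 0.03, 0]},
    {"xyz": [-0.06, 0, -0.12], "delta_rot": [0, 0, 0]},
    {"xyz": [-0.06, 0, -0.12], "delta_rot": [0, 0.03, 0]},
    {"xyz": [-0.06, 0, -0.12], "delta_rot": [0, 0, 0]},
    {"xyz": [-0.06, 0, -0.12], "delta_rot": [0, 0, 0]},
  ],
)

```text
time_s: 14.68
eef_pos: [0.5424, -0.2123, 0.1147]
eef_rot: [0.014, -0.019, 1.0, -0.01]
ft_force: [-1.4, 4.0, 16.7]
finger_gap: 0.0254
```

Emit:
play_rows(
  increments=[
    {"xyz": [0, 0, -0.12], "delta_rot": [0.08, 0.1, 0]},
    {"xyz": [0, 0, -0.12], "delta_rot": [0.08, 0.1, 0]},
    {"xyz": [0, 0, -0.12], "delta_rot": [0.04, 0.06, 0]},
  ],
)

```text
time_s: 14.93
eef_pos: [0.5448, -0.2131, 0.1147]
eef_rot: [0.001, -0.019, 1.0, 0.001]
ft_force: [-4.2, 2.8, 17.6]
finger_gap: 0.0254
```

Held over a second at about 18–21 N on the cap. Lift off and look.

Emit:
play_rows(
  increments=[
    {"xyz": [-0.05, 0.02, 0.05], "delta_rot": [0, 0, 0]},
    {"xyz": [-0.05, 0.02, 0.15], "delta_rot": [0, 0, 0]},
    {"xyz": [0, 0, 0.3], "delta_rot": [0, 0, 0]},
    {"xyz": [0, 0, 0.6], "delta_rot": [0, 0, 0]},
    {"xyz": [0, 0, 0.8], "delta_rot": [0, 0, 0]},
    {"xyz": [0, 0, 0.8], "delta_rot": [0, 0, 0]},
    {"xyz": [0, 0, 0.5], "delta_rot": [0, 0, 0]},
    {"xyz": [0, 0, 0], "delta_rot": [0, 0, 0]},
    {"xyz": [0, 0, 0], "delta_rot": [0, 0, 0]},
  ],
)

```text
time_s: 15.68
eef_pos: [0.5376, -0.2106, 0.194]
eef_rot: [-0.004, -0.019, 1.0, 0.003]
ft_force: [-0.4, 0.5, -3.6]
finger_gap: 0.0255
```

```bash
python3 - <<'E'
from h import *
s=eyes.capture("scene")[:,:,::-1];cv2.imwrite("pics/s4.png",s);o=env.get_obs();print(o["eef_pos"],o["eef_rot"],o["ft_force"])
c=cv2.resize(cv2.convertScaleAbs(s[235:355,195:315],alpha=1.6,beta=15),(600,600),interpolation=cv2.INTER_CUBIC)
th=np.linspace(0,2*np.pi,60)
def ring(ctr,r,col):
    q=(proj("scene",ctr+r*np.stack([np.cos(th),np.sin(th),0*th],1))-[195,235]+.5)*5
    cv2.polylines(c,[q.astype(int)],True,col,1)
ring(np.array([.539,-.2115,.070]),.031,(255,128,0))
cv2.imwrite("pics/c6.png",c)
g=cv2.GaussianBlur(s,(0,0),.7).astype(float).mean(2)
for z in(.074,.077,.080,.083,.086,.09,.095):print(z,edge_circle("scene",g,(.539,-.2115),z,.026))
E
```

```text
[ 0.5376187  -0.21058906  0.19386541] [-0.00386022 -0.01911289  0.99980494  0.00314239] [ 0.83930619  0.00448285 -2.671944  ]
0.074 (array([ 0.54491611, -0.21034076,  0.026     ]), np.float64(1.1465749499476614))
0.077 (array([ 0.54621739, -0.21141189,  0.026     ]), np.float64(1.131125000480654))
0.08 (array([ 0.54740623, -0.21260968,  0.026     ]), np.float64(0.9869143191058253))
0.083 (array([ 0.54880889, -0.21386007,  0.026     ]), np.float64(1.160505729900495))
0.086 (array([ 0.55009963, -0.2151357 ,  0.026     ]), np.float64(1.1281742536787924))
0.09 (array([ 0.55202986, -0.21678042,  0.026     ]), np.float64(0.8757588191571665))
0.095 (array([ 0.53555811, -0.21416895,  0.026     ]), np.float64(2.849073707435911))
```

View pics/c6.png

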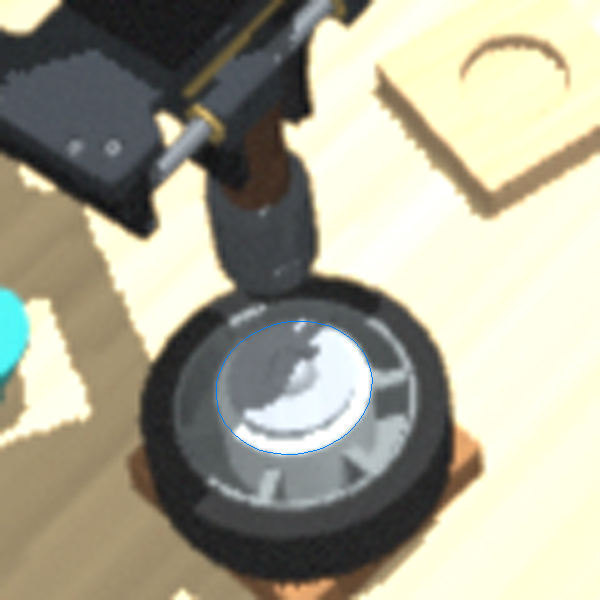

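The cap is now down near the hub. Its flange centre moved from scene (252.6,305.8) to about (254,310.3), roughly 15 mm down, so the underside is about 5–6 mm above the hub and well within 1–9 mm. The press data agree. The empty recess is now visible at scene (298,250), so I'll measure it.

```bash
python3 - <<'E'
from h import *
np.set_printoptions(precision=4,suppress=True)
t=eyes.capture("top")[:,:,::-1];cv2.imwrite("pics/t4.png",t)
th=np.linspace(0,6.283,120)
for c in((.485,-.0115),(.487,-.0105)):
    q=proj("scene",np.array([*c,.022])+.0245*np.stack([np.cos(th),np.sin(th),0*th],1));print(c,q.min(0),q.max(0))
for n in("scene","top"):
    im=cv2.imread(f"pics/{n[0]}4.png");g=cv2.GaussianBlur(im,(0,0),.7).astype(float).mean(2)
    print(n,"recess",edge_circle(n,g,(.486,-.011),.022,.0245,.004))
    m=g[238:262,284:312].astype(int) if n=="scene" else g[255:282,302:332].astype(int)
    for r in m[::2]:print(" ".join(f"{v:3d}" for v in r))
E
```

```text
(0.485, -0.0115) [285.7112 241.3888] [307.5742 258.7499]
(0.487, -0.0105) [286.6837 241.5343] [308.5501 258.902 ]
scene recess (array([ 0.4864, -0.0105,  0.0245]), np.float64(0.44113221410586356))
158 154 152 151 152 153 154 155 155 156 156 156 155 154 152 151 152 152 152 153 154 156 157 159 160 160 161 161
152 152 154 154 155 155 156 156 155 151 148 147 147 148 148 148 150 153 156 158 159 160 160 161 160 160 159 159
154 155 156 156 155 153 147 138 127 115 109 103  97  95  94  96 102 110 123 134 144 153 158 159 158 157 155 154
155 155 153 149 144 131 111  95  89  88  92  97 104 104 101 103  97  95  92  85  86 105 130 147 153 154 153 153
150 150 149 139 116  97 104 124 137 141 145 147 149 150 151 151 152 153 150 135 111  95  91 109 137 151 154 155
153 151 140 115 109 128 144 149 150 152 152 153 154 155 157 158 159 160 160 160 157 145 116 104 118 145 155 156
154 153 142 127 137 149 152 153 153 154 155 157 158 159 160 160 160 160 160 159 158 157 153 141 125 143 154 154
157 156 152 149 151 153 155 156 157 158 159 159 159 160 160 159 159 158 157 156 156 155 154 146 135 146 152 154
158 158
[... 1500 characters left out ...]
 159 145 162 172 173 174 175 176 176 178 178 178 179 179 179 178 177 176 178 179 179 178 178 177 167
170 170 170 171 171 170 164 160 163 167 170 171 172 173 173 173 173 174 174 174 174 173 177 179 179 179 179 179 175 156
178 177 176 175 173 171 168 166 163 164 165 165 166 166 166 166 167 170 170 172 174 176 177 177 177 177 176 176 166 144
175 176 176 178 179 179 178 177 175 173 170 169 168 167 166 167 168 170 172 172 173 173 173 173 174 174 174 171 153 130
166 169 171 173 174 174 175 175 175 176 177 177 177 177 177 176 174 172 171 170 169 169 169 169 170 171 171 161 134 126
123 136 144 145 149 156 163 166 168 170 172 173 174 174 174 175 175 175 176 176 175 174 171 170 168 167 164 150 134 165
```

Emit:
play_rows(
  increments=[
    {"xyz": [-0.1, 0.4, 0], "delta_rot": [0, 0, 0]},
    {"xyz": [-0.2, 0.8, 0], "delta_rot": [0, 0, 0]},
    {"xyz": [-0.2, 0.8, 0], "delta_rot": [0, 0, 0]},
    {"xyz": [-0.2, 0.8, 0], "delta_rot": [0, 0, 0]},
    {"xyz": [-0.2, 0.8, 0], "delta_rot": [0, 0, 0]},
    {"xyz": [-0.2, 0.8, 0], "delta_rot": [0, 0, 0]},
    {"xyz": [-0.2, 0.8, 0], "delta_rot": [0, 0, 0]},
    {"xyz": [-0.2, 0.8, 0], "delta_rot": [0, 0, 0]},
    {"xyz": [-0.2, 0.8, 0], "delta_rot": [0, 0, 0]},
    {"xyz": [-0.1, 0.6, 0], "delta_rot": [0, 0, 0]},
    {"xyz": [0, 0, 0], "delta_rot": [0, 0, 0]},
    {"xyz": [0, 0, 0], "delta_rot": [0, 0, 0]},
  ],
)

```text
time_s: 16.78
eef_pos: [0.4756, -0.0083, 0.1801]
eef_rot: [-0.018, -0.018, 1.0, 0.01]
ft_force: [0.7, -0.1, -2.4]
finger_gap: 0.0253
```

Emit:
play_rows(
  increments=[
    {"xyz": [0.2, -0.05, 0], "delta_rot": [-0.08, -0.15, 0]},
    {"xyz": [0.2, -0.05, 0], "delta_rot": [-0.08, -0.15, 0]},
    {"xyz": [0.05, 0, -0.2], "delta_rot": [0, 0, 0]},
    {"xyz": [0, 0, -0.5], "delta_rot": [0, 0, 0]},
    {"xyz": [0, 0, -0.7], "delta_rot": [0, 0, 0]},
    {"xyz": [0, 0, -0.7], "delta_rot": [0, 0, 0]},
    {"xyz": [0, 0, -0.5], "delta_rot": [0, 0, 0]},
    {"xyz": [0, 0, -0.3], "delta_rot": [0, 0, 0]},
    {"xyz": [0, 0, 0], "delta_rot": [0, 0, 0]},
    {"xyz": [0, 0, 0], "delta_rot": [0, 0, 0]},
  ],
)

```text
time_s: 17.62
eef_pos: [0.4925, -0.0176, 0.1029]
eef_rot: [0.005, -0.014, 1.0, -0.003]
ft_force: [0.6, 0.3, -2.8]
finger_gap: 0.0254
```

Emit:
play_rows(
  increments=[
    {"xyz": [-0.1, 0.1, -0.2], "delta_rot": [0.05, 0.08, 0]},
    {"xyz": [-0.08, 0.1, -0.3], "delta_rot": [0, 0, 0]},
    {"xyz": [0, 0, -0.2], "delta_rot": [0, 0, 0]},
    {"xyz": [0, 0, 0], "delta_rot": [0, 0, 0]},
    {"xyz": [0, 0, 0], "delta_rot": [0, 0, 0]},
  ],
)

```text
time_s: 18.03
eef_pos: [0.4899, -0.0132, 0.0856]
eef_rot: [0.002, -0.014, 1.0, 0.0]
ft_force: [0.8, 0.8, -3.0]
finger_gap: 0.0252
```

```bash
python3 - <<'E'
from h import *
s=eyes.capture("scene")[:,:,::-1];cv2.imwrite("pics/s5.png",s);o=env.get_obs();p=o["eef_pos"];print(p,o["eef_rot"],o["ft_force"])
g=s.astype(float).mean(2)
f=p-[.0015,-.001,.035];th=np.linspace(0,6.283,90)
for z in(0,.02,.045):
    q=proj("scene",f+[0,0,z]+.02*np.stack([np.cos(th),np.sin(th),0*th],1));print(z,q[:,0].min(),q[:,0].max(),"bottom",q[:,1].max(),"row",proj("scene",f+[0,0,z])[0,1])
for v in range(228,258,3): print(v," ".join(f"{int(x):3d}" for x in g[v,280:316]))
print("col"," ".join(f"{int(x):3d}" for x in g[240:262,297]))
E
```

```text
[ 0.4899098  -0.0131837   0.08568579] [ 1.85457597e-03 -1.39139508e-02  9.99901474e-01  6.19705738e-05] [-1.04452832  0.08540941 -2.6222047 ]
0 288.072779729803 306.22845418609114 bottom 250.2129005006421 row 243.0002997505536
0.02 287.6238388991751 305.9889818027321 bottom 244.58036679260465 row 237.3365799822557
0.045 287.0478914153201 305.68176633304574 bottom 237.35264237964782 row 230.07059808187844
228  12   6   6  11  52 138 167 164  93  40  26  14   9   5   9   7  15  21  21  20  21  19  21  32  55 123 163 167 167 168 168 168 167 167 166 166
231  11   7   6  10  27  65 100  71  39  34  33  26  21  21  22  19  22  21  20  19  20  19  28  33  34  73 160 168 167 166 166 165 166 165 166 164
234 161 136 109 103  92  78  74  62  33  32  34  31  32  33  30  28  37  44  44  34  32  34  38  34  32  34  66  95 143 163 166 166 163 160 157 156
237 170 168 162 111  78  72  70  63  33  29  28  29  30  31  32  35  32  33  34  30  33  39  36  33  28  32  57  67  70  76 105 147 152 156 163 169
240  78  93  71  67  66  66  68  66  41  30  28  30  30  32  32  32  31  30  32  32  34  33  35  34 
[... 179 characters left out ...]
 149 150 152 150
246  69  69  68  65  65  66  67  66  60  45  32  30  29  31  31  32  31  32  35  35  34  35  34  34  38  54  66 100 139 150 152 152 153 154 153 152
249  66  67  68  67  68  66  66  57  62  65  65  66  63  56  43  38  37  38  39  41  50  59  67  68  84 138 143 140 106 149 153 153 150 150 149 150
252  67  67  70  69  69  68  68  67  68  67  67  69  70  70  71  71  71  71  72  71  70  69  70  69  70  93 142 146 122 146 149 149 152 156 158 160
255  68  69  69  70  70  69  69  69  69  68  70  71  69  70  70  70  70  70  70  69  68  69  86 146 150 147 143 148 156 159 161 159 156 153 151 151
col  30  31  31  30  30  31  32  29  31  38  66  71  71  71  71  70  68  70  81 128 148 151
```

Sleeve edges match the prediction within 0.3 px, so the tool is upright in the grip with its foot at about (0.488, -0.012), inside the recess slack. Descending.

Emit:
play_rows(
  increments=[
    {"xyz": [-0.06, 0.05, -0.2], "delta_rot": [0, 0.03, 0]},
    {"xyz": [-0.02, 0, -0.3], "delta_rot": [0, 0, 0]},
    {"xyz": [0, 0, -0.3], "delta_rot": [0, 0, 0]},
    {"xyz": [0, 0, -0.2], "delta_rot": [0, 0, 0]},
    {"xyz": [0, 0, 0], "delta_rot": [0, 0, 0]},
    {"xyz": [0, 0, 0], "delta_rot": [0, 0, 0]},
  ],
)

```text
time_s: 18.58
eef_pos: [0.4884, -0.0118, 0.0585]
eef_rot: [0.001, -0.014, 1.0, -0.0]
ft_force: [-0.4, 0.3, -3.2]
finger_gap: 0.0252
```

Emit:
play_rows(
  increments=[
    {"xyz": [-0.02, 0.02, -0.12], "delta_rot": [0, 0, 0]},
    {"xyz": [0, 0, -0.12], "delta_rot": [0, 0, 0]},
    {"xyz": [0, 0, -0.08], "delta_rot": [0, 0, 0]},
    {"xyz": [0, 0, 0], "delta_rot": [0, 0, 0]},
  ],
)

```text
time_s: 18.92
eef_pos: [0.4881, -0.0113, 0.0497]
eef_rot: [0.001, -0.014, 1.0, -0.0]
ft_force: [-0.9, 0.2, -2.3]
finger_gap: 0.0255
```

Emit:
play_rows(
  increments=[
    {"xyz": [0, 0, -0.06], "delta_rot": [0, 0, 0]},
    {"xyz": [0, 0, -0.03], "delta_rot": [0, 0, 0]},
    {"xyz": [0, 0, 0], "delta_rot": [0, 0, 0]},
  ],
)

```text
time_s: 19.17
eef_pos: [0.4884, -0.0114, 0.0474]
eef_rot: [0.001, -0.014, 1.0, -0.0]
ft_force: [-0.5, 0.0, -2.3]
finger_gap: 0.0255
```

Emit:
play_rows(
  increments=[
    {"xyz": [0, 0, -0.05], "delta_rot": [0, 0, 0]},
    {"xyz": [0, 0, -0.03], "delta_rot": [0, 0, 0]},
  ],
)

```text
time_s: 19.33
eef_pos: [0.4887, -0.0115, 0.0466]
eef_rot: [0.002, -0.014, 1.0, -0.0]
ft_force: [-2.0, 0.7, 9.2]
finger_gap: 0.0251
```

Emit:
play_rows(
  increments=[
    {"xyz": [0, 0, -0.04], "delta_rot": [0, 0, 0]},
    {"xyz": [0, 0, -0.03], "delta_rot": [0, 0, 0]},
  ],
)

```text
time_s: 19.5
eef_pos: [0.4888, -0.0115, 0.0467]
eef_rot: [0.002, -0.014, 1.0, -0.001]
ft_force: [-1.3, 0.2, 2.4]
finger_gap: 0.0252
```

On the recess floor, at the same z as when it was picked up. Release.

Emit:
play_rows(
  increments=[
    {"xyz": [0, 0, 0], "delta_rot": [0, 0, 0]},
    {"xyz": [0, 0, 0], "delta_rot": [0, 0, 0]},
  ],
)

```text
time_s: 19.67
eef_pos: [0.4892, -0.0116, 0.0471]
eef_rot: [0.003, -0.014, 1.0, -0.001]
ft_force: [0.0, -1.5, -2.9]
finger_gap: 0.0252
```

Emit:
play_rows(
  increments=[
    {"xyz": [0, 0, 0], "delta_rot": [0, 0, 0]},
    {"xyz": [0, 0, 0], "delta_rot": [0, 0, 0]},
    {"xyz": [0, 0, 0], "delta_rot": [0, 0, 0]},
    {"xyz": [0, 0, 0], "delta_rot": [0, 0, 0]},
    {"xyz": [0, 0, 0], "delta_rot": [0, 0, 0]},
    {"xyz": [0, 0, 0], "delta_rot": [0, 0, 0]},
    {"xyz": [0, 0, 0], "delta_rot": [0, 0, 0]},
    {"xyz": [0, 0, 0], "delta_rot": [0, 0, 0]},
    {"xyz": [0, 0, 0], "delta_rot": [0, 0, 0]},
    {"xyz": [0, 0, 0], "delta_rot": [0, 0, 0]},
    {"xyz": [0, 0, 0], "delta_rot": [0, 0, 0]},
    {"xyz": [0, 0, 0], "delta_rot": [0, 0, 0]},
  ],
  fingers=0,
)

```text
time_s: 20.67
eef_pos: [0.4909, -0.0121, 0.0474]
eef_rot: [0.004, -0.014, 1.0, -0.001]
ft_force: [-1.1, 0.6, -0.0]
finger_gap: 0.0864
```

Emit:
play_rows(
  increments=[
    {"xyz": [0, 0, 0.2], "delta_rot": [0, 0, 0]},
    {"xyz": [0, 0, 0.5], "delta_rot": [0, 0, 0]},
    {"xyz": [0, 0, 0.8], "delta_rot": [0, 0, 0]},
    {"xyz": [0, 0, 1], "delta_rot": [0, 0, 0]},
    {"xyz": [0, 0, 1], "delta_rot": [0, 0, 0]},
    {"xyz": [0, 0, 1], "delta_rot": [0, 0, 0]},
    {"xyz": [0, 0, 1], "delta_rot": [0, 0, 0]},
    {"xyz": [0, 0, 1], "delta_rot": [0, 0, 0]},
    {"xyz": [0, 0.6, 0.6], "delta_rot": [0, 0, 0]},
    {"xyz": [0, 1, 0.2], "delta_rot": [0, 0, 0]},
    {"xyz": [0, 1, 0], "delta_rot": [0, 0, 0]},
    {"xyz": [0, 1, 0], "delta_rot": [0, 0, 0]},
  ],
)

```text
time_s: 21.67
eef_pos: [0.4886, 0.0771, 0.2433]
eef_rot: [0.005, -0.01, 1.0, -0.002]
ft_force: [0.9, 0.3, -0.1]
finger_gap: 0.0869
```

Emit:
play_rows(
  increments=[
    {"xyz": [0, 1, 0], "delta_rot": [0, 0, 0]},
    {"xyz": [0, 1, 0], "delta_rot": [0, 0, 0]},
    {"xyz": [0, 1, 0], "delta_rot": [0, 0, 0]},
    {"xyz": [0, 1, 0], "delta_rot": [0, 0, 0]},
    {"xyz": [0, 0.5, 0], "delta_rot": [0, 0, 0]},
    {"xyz": [0, 0, 0], "delta_rot": [0, 0, 0]},
    {"xyz": [0, 0, 0], "delta_rot": [0, 0, 0]},
  ],
)

```text
time_s: 22.25
eef_pos: [0.4858, 0.1992, 0.247]
eef_rot: [0.007, -0.013, 1.0, -0.001]
ft_force: [-0.9, -1.1, 0.4]
finger_gap: 0.0873
```

```bash
python3 - <<'E'
from h import *
s=eyes.capture("scene")[:,:,::-1];t=eyes.capture("top")[:,:,::-1];o=env.get_obs();print(o["time_s"],o["eef_pos"],o["finger_gap"])
c=lambda im,x,y,r=48:cv2.resize(im[y-r:y+r,x-r:x+r],(390,390),interpolation=cv2.INTER_CUBIC)
cv2.imwrite("pics/c7.png",np.hstack([c(s,280,275,70),c(t,355,258,70)]))
g=cv2.GaussianBlur(s,(0,0),.7).astype(float).mean(2)
for z in(.074,.077,.080,.083,.095):print(z,edge_circle("scene",g,(.539,-.2115),z,.026,.004))
E
```

```text
22.35 [0.4860318  0.1983509  0.24692312] 0.08712778933210291
0.074 (array([ 0.53732602, -0.2114709 ,  0.026     ]), np.float64(1.9578549704747459))
0.077 (array([ 0.53853521, -0.21300199,  0.026     ]), np.float64(1.8337935479608227))
0.08 (array([ 0.53995877, -0.21424073,  0.026     ]), np.float64(1.9077334902002605))
0.083 (array([ 0.54212018, -0.21484435,  0.026     ]), np.float64(1.7511184829918647))
0.095 (array([ 0.53679662, -0.21492222,  0.026     ]), np.float64(1.9020226471103234))
```

View pics/c7.png

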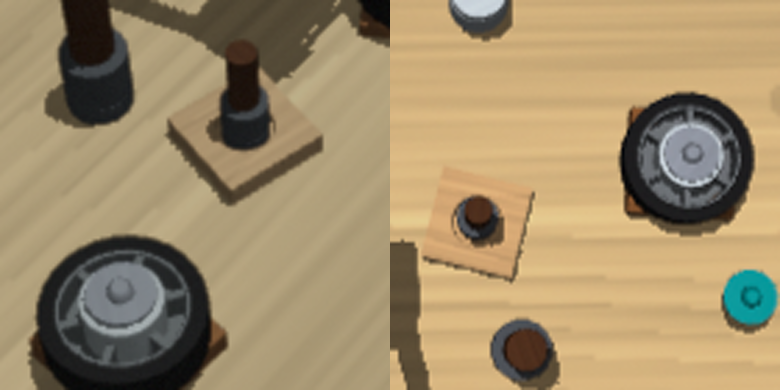

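The cap sits close to its hub, with the knob at scene (253,308) and top (393,243), and the tool stands upright in the block. One height check, then hand in.

```bash
python3 - <<'E'
from h import *
X,r=tri((253.1,308.0),(393.4,242.9));print(X,r)
if .080<X[2]<.094: env.finish_job();print("handed in",env.get_obs()["time_s"])
E
```

```text
[ 0.53889845 -0.21112621  0.08356977] [np.float64(0.0006266845469693406), np.float64(0.0006266845469693594)]
the job is handed in; nothing more can be done
the job is handed in; nothing more can be done
```

The cap is pressed home, the small seating tool is back upright in its block, and I handed the job in at about 22 s.

**Pressing:** One catch let go at about 10 N. The cap then slid about 4 mm and stopped dead, with the reported height steady to 0.1 mm. From there I kept it pressed for over a second. My readings in that time put about 18–22 N on the cap, under the 40 N limit, but I took only one reading per move.

**Last checks:**
- **Cap:** the knob top dropped from z = 0.103 to 0.084. That puts the flange about 2–5 mm above the hub, inside the 1–9 mm range.
- **Tool:** it stands in the recess, and the gripper let go at the same height it picked the tool up.
- **Other things:** everything in the last crops looked unmoved. They did not cover the finished wheel, the pot or the wrench, and I did not check those separately.

**What failed or disagreed:**
- **First grasp:** it closed on nothing above the handle, because the real fingertips were about 30 mm higher than the reported tool position. I confirmed that in pictures and regrasped lower.
- **Cap travel:** the wrist force showed only about 7 mm of travel, because I missed the first light contact. The pictures give 15–19 mm, depending on the method.
- **Click:** the stop came about 4 mm after the catch let go, though I expected it at once. I took it as home because the sustained force was well above what the main catches need (8–13 N).
- **Tilt:** the arm leaned up to about 1.8° late in the hold, and I levelled it before lifting off.

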